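# Pop open the yellow spares box

## Task

The carton on the yellow lid is in the way: with the fingertips push it straight back, without picking it up, onto the fixed grey ledge behind the lid, so that it stands upright and fully off the lid. Then press down on the yellow lid at the black spot by its front edge until the touch catch lets go, take the hand away and let the lid spring ajar. Leave the blue lid shut, the tin on it and everything else alone.

Things in the scene. Friction and masses are not known exactly. Their poses are not given: they have to be found in the camera images.
- yellow_unit: Grey steel spares box with the yellow lid, fixed beside the blue one (centres 185 mm apart along their y, either may be the left one). 270 (x) x 170 (y) x 80 (z) mm; origin: centre of its underside, 6 mm above the table; x points from the lid's free edge to its hinge, roughly away from the robot, z up. The lid fills the front of the top, x -125 to +29 mm, 150 mm wide; a fixed ledge the rear.
- blue_unit: Grey steel spares box with the blue lid, fixed beside the yellow one (centres 185 mm apart along their y, either may be the left one). 270 (x) x 170 (y) x 80 (z) mm; origin: centre of its underside, 6 mm above the table; x points from the lid's free edge to its hinge, roughly away from the robot, z up. The lid fills the front of the top, x -125 to +29 mm, 150 mm wide; a fixed ledge the rear.
- yellow_lid (a joint): Yellow lid, 154 x 150 x 6 mm, hinged along its rear edge. Angle in rad: 0 shut, negative pressed in (stop at -0.055), positive open. A spring drives it open, a hidden catch holds it. Pressing the spot in more than about 3 mm (5 to 7 N; 6 mm to be sure) frees it; as the finger goes up it follows and rests ajar at about 0.5 rad, its front edge about 75 mm up. It does not latch again.
- yellow_ledge (a point): Centre of the top of the fixed grey ledge behind the yellow lid, at x = +80, y = 0, z = 80 mm of the yellow box. The ledge is 99 mm (x) by 170 mm, from x = +30 mm, where the hinge is, to +129 mm, where a 12 mm high upstand ends it; the shut lid's top is 1 mm higher than it.
- blue_lid (a joint): Blue lid, the same lid and catch on the blue box; must stay shut (0).
- yellow_press (a point): Centre of the black press spot (26 mm across) on top of the yellow lid, 20 mm from its free front edge; it is at x = -105, y = 0, z = 81 mm of the yellow box while shut and moves with the lid.
- carton: Small orange carton with a white band, 45 (x) x 70 (y) x 50 (z) mm, about 160 g, standing on the yellow lid, its own x within about 0.35 rad of the box's x; origin at the centre of its underside. It may slide but not be lifted.
- carton_c0 (a point): Lower corner of the carton, at x = -22.5, y = -35 mm of the carton
- carton_c1 (a point): Lower corner of the carton, at x = -22.5, y = +35 mm of the carton
- carton_c2 (a point): Lower corner of the carton, at x = +22.5, y = -35 mm of the carton
- carton_c3 (a point): Lower corner of the carton, at x = +22.5, y = +35 mm of the carton
- tin: Round tin with a green band, 52 mm across, 50 mm high, standing on the blue lid; origin at the centre of its underside. Leave it.
- oil_bottle: Amber oil bottle, 84 mm across, 210 mm high, on the table at the right; origin at the centre of its underside. Leave it.
- measuring_jug: Clear plastic measuring jug, 100 mm across and 130 mm high, with a handle, on the table at the left; origin at the centre of its underside. Leave it.
- bearing: Steel bearing ring, 80 mm across, 22 mm high, flat on the table at the left; origin at the centre of its underside. Leave it.
- oil_filter: Blue oil filter, 76 mm across, 85 mm high, on the table at the right; origin at the centre of its underside. Leave it.
- spanner: Steel spanner lying on the table at the right, nearer the robot; its length is along its x. Leave it.
Mind the look-alikes: they are no part of the job. What is meant by the carton is not pink, and is the larger of those in its own colour.

How it is judged:
On the way, in this order (a step that is already met when the one before it is completed fails the run):
1. the carton has been pushed off the lid and stands on the grey ledge, the yellow lid still shut (x of each of carton_c0, carton_c1, carton_c2, carton_c3 in the frame of yellow_unit above 0.028 m and x of carton in the frame of yellow_unit below 0.128 m and y of carton in the frame of yellow_unit between -0.075 and 0.075 m and z of carton in the frame of yellow_unit between 0.074 and 0.088 m and angle between carton's own z axis and vertical below 0.15 rad and value of joint yellow_lid below 0.04 rad and linear speed of carton below 0.05 m/s), for 0.1 s.
2. pressed, the yellow lid has sprung ajar (value of joint yellow_lid above 0.3 rad), for 0.2 s.
At the end, for the whole second after the job is handed in: The yellow lid rests ajar (0.35 to 0.65 rad); the carton stands still and upright (within 0.15 rad) on the yellow box's ledge, all lower corners behind the lid (box x above 28 mm), centre below x = 128 mm and within 75 mm of the middle; blue lid under 0.03 rad, tin within 20 mm of its start (x of each of carton_c0, carton_c1, carton_c2, carton_c3 in the frame of yellow_unit above 0.028 m and x of carton in the frame of yellow_unit below 0.128 m and y of carton in the frame of yellow_unit between -0.075 and 0.075 m and z of carton in the frame of yellow_unit between 0.074 and 0.088 m and angle between carton's own z axis and vertical below 0.15 rad and value of joint yellow_lid between 0.35 and 0.65 rad and velocity of joint yellow_lid between -0.05 and 0.05 rad/s and value of joint blue_lid below 0.03 rad and linear speed of carton below 0.02 m/s and distance of tin from where it was at the start of the episode below 0.02 m); the robot touches nothing.
It fails at once if the carton is lifted (its underside more than 20 mm above the lid) (z of carton in the frame of yellow_unit above 0.101 m).
It fails at once if the carton is knocked over (tilted more than 0.6 rad) (angle between carton's own z axis and vertical above 0.6 rad).
It fails at once if the blue lid is popped open (value of joint blue_lid above 0.05 rad).
It fails at once if the tin is moved by more than 20 mm (distance of tin from where it was at the start of the episode above 0.02 m).
It fails at once if another thing on the table is moved by more than 30 mm (distance of any of oil_bottle, measuring_jug, bearing, oil_filter, spanner from where it was at the start of the episode above 0.03 m).
It also fails if it takes over 45 s, if anything falls off the work surface, if the arm or the gripper's body presses on something with over 40 N, if the wrist force passes 120 N, or if a joint passes its speed limit or range.

## Robot

A 6-joint arm with a two-finger parallel gripper is mounted at the origin on the work surface. World frame = base frame: x ahead of the robot, y to its left, z up, the work surface at z = 0. Lengths are in m, angles in rad, forces in N, time in s.
With the tool pointing down it reaches from about 0.225 to 0.875 m from the base axis. Payload 3.4 kg.
Tool frame: the origin (TCP) lies at the very end of the fingers, on their centre line; the grasp point (between the pads) lies 19 mm behind it; x points along the fingers, y is the direction in which the jaws open and shut, and the axes are right-handed (so a half turn about x gives the same grasp; the last joint's range is limited). The gripper opens to 85 mm and grips with 20 to 120 N. Pads are 22 mm wide; open, the fingers measure 114 mm over their backs; the gripper's body (76 mm by 85 mm) begins 54 mm behind the grasp point. The pads swing forward as they close: fully open they stand 13 mm farther back than shut.
Start: joints at [1.024, 0.276, 1.505, -0, 1.361, -0.121], TCP at [0.238, 0.524, 0.231] pointing down, gripper open.
Joint ranges: [-2.89, 2.89], [-0.75, 2.08], [0.22, 2.7], [-1.18, 4.32], [0.11, 2.71], [-2.7, 2.7]. Speed limits (rad/s): [2.57, 2.57, 3.14, 3.14, 3.14, 3.14].

## Interface

Orientations are given as a unit quaternion [w, x, y, z].
In Python, from rig import manip gives the robot as it stands. The module is installed in compiled form; this text tells all that it offers.
- The arm moves only by the tool play_rows, never from a script. Its argument "plan" is a list that holds one entry, the list of rows, each a list of 5 numbers: the closure, from 0 (fully open) to 1 (shut), then the shift along the tool's x, y, z in m, then the turn about the tool's x in degrees. A call has 1 to 12 rows; each row is the pose to reach, as a shift and turn from the pose measured when the call began, along the tool's axes at that moment; what a row does not reach only later rows make up. A row lasts 1/10 s, in which the tool goes at most 50 mm and 8.59 degrees, less where a joint would pass 70% of its speed; a pose out of reach is approached as far as the arm can. A call with a gripper value outside its range is refused whole. The fingers move at their own pace and stop on an object; "grip_force" is the grip in N (left out, the last holds). Time passes only in rows, so rows that repeat a pose let the fingers close. It gives the time, the measured TCP pose, the force and the opening at its end, in the units of the state.
- manip.get_state(): the state, without advancing time (a new reading comes with each control period).
- manip.get_image(name): name is "scene" or "top" or "wrist"; returns (picture, depth): 384x512x3 uint8, red, green, blue; 384x512 float32, m along the optical axis (not along the pixel's ray), 0 where there is no reading.
- manip.camera_params(name): a dict with "intrinsics" (3x3 intrinsics, pixels), "R" (3x3) and "t" (3): a world point X has camera coordinates R X + t; the wrist camera has in their place "mount" (4x4, takes a point from camera to tool coordinates, whose origin is the TCP and whose axes are the tool frame's). Camera axes: x right, y down, z forward; pixel columns grow to the right and rows downward; lengths in m; the calibration is good to about 2 mm. The wrist camera is an equidistant fisheye: a pixel r from the principal point sees the ray r / f radians off the axis. A picture is of the moment at which its call begins: read the wrist's pose just before it. camera_params takes no time and is no camera call.
- manip.sign_off(): hands the job in, once; it reports no verdict.
The state is a dict: "clock": time; "qpos": joint angles; "qd": joint speeds; "effort": joint torques, N m; "position": TCP position; "ee_rot": TCP orientation; "contact_force": force on the tool from outside, world axes, zero at the start; "moment": the same for the moment, N m; "width": finger opening in m.
Only numpy, scipy, OpenCV 4.12 (cv2) and the standard library are available. Lean on these libraries where they do the work, as an engineer would, in place of code of your own. Each camera call takes 0.05 s, during which the arm holds its last target.

## Working session

There is one attempt and no reset: what is moved stays moved. The work goes in short steps, Python scripts to look and compute and a tool call to move; the robot and the scene stay as the last step left them, time stands still between calls to the robot, and variables do not carry over. Pictures are saved under pics/ and viewed, and the job is handed in when it is done.

Besides the shell and the picture viewer there is one more tool, called after "Emit:" in YAML: its name, and indented under it one key for each argument. play_rows: Moves the arm, as the interface text tells. Its arguments: {"type":"object","properties":{"plan":{"type":"array","items":{"type":"array","items":{"type":"array","items":{"type":"number"}}}},"grip_force":{"type":"number"}},"required":["plan"]}

```bash
mkdir -p pics; python3 - <<'E'
from rig import manip
import cv2,numpy as np
print(manip.get_state())
for n in("scene","top"):
    im,d=manip.get_image(n); np.savez(f"pics/{n}0.npz",im=im,d=d)
    cv2.imwrite(f"pics/{n}0.png",im[:,:,::-1]); print(n,manip.camera_params(n))
E
```

```text
{'clock': 0.0, 'qpos': array([ 1.02398072e+00,  2.76568184e-01,  1.50612761e+00, -1.00753206e-05,
        1.36070713e+00, -1.21031925e-01]), 'qd': array([-0.00327173, -0.00049509,  0.00111315, -0.00033595, -0.00067136,
       -0.00144583]), 'effort': array([-3.18892999e-03, -4.16776729e+01, -2.45801765e+01, -6.38096226e-04,
        1.10601805e-02,  7.60974473e-06]), 'position': array([0.23724147, 0.52319275, 0.23045721]), 'ee_rot': array([ 0.69093653,  0.1487961 ,  0.69134949, -0.15000773]), 'contact_force': array([ 0.56553549, -1.04989836,  0.28329991]), 'moment': array([-0.02674569, -0.00893584,  0.02556033]), 'width': 0.08558701338625935}
scene {'intrinsics': array([[415.90147096,   0.        , 251.76949419],
       [  0.        , 415.90147096, 194.44869117],
       [  0.        ,   0.        ,   1.        ]]), 'R': array([[ 5.51689832e-01,  8.34049205e-01, -5.01832526e-04],
       [ 6.18791201e-01, -4.09708642e-01, -6.70250906e-01],
       [-5.59227841e-01,  3.69460081e-01, -7.42134402e-01]]), 't': array([-0.25279347, -0.25398883,  1.41355547])}
top {'intrinsics': array([[358.35563472,   0.        , 260.37742093],
       [  0.        , 358.35563472, 186.07931682],
       [  0.        ,   0.        ,   1.        ]]), 'R': array([[-0.02504232, -0.99964558, -0.00903262],
       [-0.98645055,  0.02617519, -0.16195734],
       [ 0.16213637,  0.00485445, -0.98675642]]), 't': array([0.02707326, 0.50342678, 0.99918241])}
```

View pics/scene0.png

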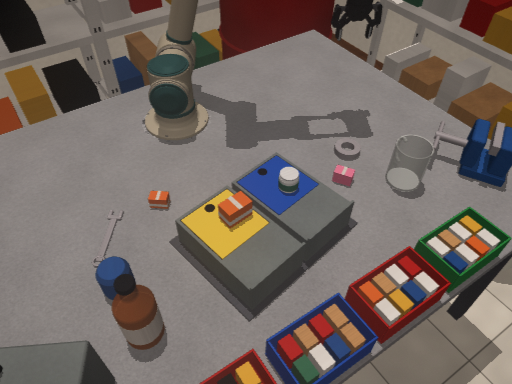

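View pics/top0.png

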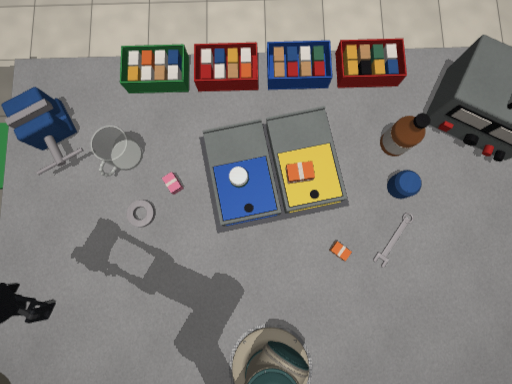

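The orange boxes are at top (300,172), on the yellow lid and larger, and at (341,250), smaller and on the table. The pink one is at (172,183). The one on the yellow lid fits the description. Next I'll confirm it in a crop and measure.

```bash
cat > h.py <<'E'
from rig import manip
import cv2,numpy as np
def ray(n,uv,z):
    p=manip.camera_params(n);K,R,t=p["intrinsics"],p["R"],p["t"]
    C=-R.T@t; uv=np.atleast_2d(uv).astype(float)
    d=np.c_[uv,np.ones(len(uv))]@np.linalg.inv(K).T@R
    return C+d*((z-C[2])/d[:,2])[:,None]
def big(m):
    c,_=cv2.findContours(m.astype(np.uint8),cv2.RETR_EXTERNAL,cv2.CHAIN_APPROX_NONE)
    return sorted(c,key=cv2.contourArea)[::-1]
def pts(n,d,m):
    p=manip.camera_params(n);K,R,t=p["intrinsics"],p["R"],p["t"]
    v,u=np.nonzero(m&(d>0));zz=d[v,u]
    c=np.c_[u,v,np.ones(len(u))]@np.linalg.inv(K).T*zz[:,None]
    return (c-t)@R
E
python3 - <<'E'
from h import *
for n in("top","scene"):
    f=np.load(f"pics/{n}0.npz");im,d=f["im"],f["d"]
    hsv=cv2.cvtColor(im,cv2.COLOR_RGB2HSV);H,S,V=[hsv[...,i].astype(int) for i in range(3)]
    yel=(H>20)&(H<33)&(S>150)&(V>120)
    blu=(H>105)&(H<128)&(S>150)&(V>80)
    ora=(H>3)&(H<18)&(S>150)&(V>90)
    c=big(yel)[0];print(n,"yel",cv2.contourArea(c))
    hull=cv2.convexHull(c)[:,0]
    w=ray(n,hull,.087)
    r=cv2.minAreaRect((w[:,:2]*1000).astype(np.float32));print(r,cv2.boxPoints(r).round(1).tolist())
    # region inside hull
    M=np.zeros(yel.shape,np.uint8);cv2.fillConvexPoly(M,hull.astype(np.int32),1)
    # black spot
    bl=(V<45)&(M>0)
    for q in big(bl)[:2]:
        mm=cv2.moments(q);
        if mm["m00"]>5:
            uv=[mm["m10"]/mm["m00"],mm["m01"]/mm["m00"]];print("spot",uv,ray(n,[uv],.087))
    P=pts(n,d,M>0)
    hi=P[(P[:,2]>.12)&(P[:,2]<.15)];print("carton top z",np.median(hi[:,2]),len(hi))
    r=cv2.minAreaRect((hi[:,:2]*1000).astype(np.float32));print(r)
    Py=pts(n,d,yel&(M>0));print("lid z",np.median(Py[:,2]))
    b=[q for q in big(blu)][:3]
    for q in b:
        w=ray(n,cv2.convexHull(q)[:,0],.087);r=cv2.minAreaRect((w[:,:2]*1000).astype(np.float32));print("blu",r)
    x,y=hull.min(0)-15;X,Y=hull.max(0)+15
    cv2.imwrite(f"pics/{n}crop.png",cv2.resize(im[y:Y,x:X,::-1],None,fx=5,fy=5,interpolation=cv2.INTER_CUBIC))
    print(x,y,X,Y)
E
```

```text
top yel 2724.0
((526.5143432617188, -122.7772216796875), (151.56736755371094, 147.75221252441406), 10.32139778137207) [[438.70001220703125, -63.70000076293945], [465.20001220703125, -209.0], [614.2999877929688, -181.89999389648438], [587.7999877929688, -36.5]]
spot [313.7254901960784, 193.78431372549016] [[ 0.47097648 -0.13279329  0.087     ]]
carton top z 0.13694688854491274 471
((526.578125, -93.1492919921875), (46.070369720458984, 70.38369750976562), 6.713900089263916)
lid z 0.0870128237393202
blu ((493.29376220703125, 58.634403228759766), (152.89511108398438, 149.31594848632812), 10.313517570495605)
blu ((870.2150268554688, -108.2756118774414), (186.64511108398438, 118.02436065673828), 89.91986846923828)
blu ((764.7575073242188, 701.4635620117188), (43.32233810424805, 109.64413452148438), 28.564300537109375)
263 129 356 220
scene yel 2234.5
((526.5946044921875, -124.56581115722656), (154.10833740234375, 150.81527709960938), 10.462024688720703) [[437.1000061035156, -64.4000015258789], [464.5, -212.6999969482422], [616.0999755859375, -184.6999969482422], [588.7000122070312, -36.400001525878906]]
carton top z 0.13776345219137331 474
((528.6517944335938, -99.13883209228516), (47.50605010986328, 63.489810943603516), 6.949383735656738)
lid z 0.08847564142305062
blu ((493.0508117675781, 57.83431625366211), (153.33042907714844, 149.64015197753906), 10.41575813293457)
blu ((882.5735473632812, -116.43792724609375), (117.94173431396484, 186.036865234375), 0.02877582609653473)
blu ((653.1387329101562, 688.3006591796875), (37.66816329956055, 115.25343322753906), 28.931093215942383)
166 175 283 273
```

View pics/topcrop.png

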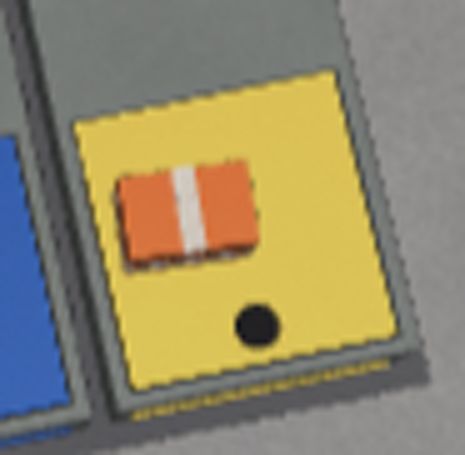

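The crop shows one orange carton with a white band on the yellow lid, at crop (190,215), and the black spot at (257,325). This is the carton that's meant.

```bash
cat >> h.py <<'E'
from scipy.spatial.transform import Rotation as Ro
A=np.deg2rad(10.35);U=np.array([np.cos(A),np.sin(A),0]);W=np.array([-np.sin(A),np.cos(A),0])
O=np.array([.574,-.1146,.006])
def go(bx,by,wz):
    s=manip.get_state();R=Ro.from_quat(np.roll(s["ee_rot"],-1)).as_matrix()
    T=O+bx*U+by*W;T[2]=wz
    print("clock",s["clock"],"pos",s["position"].round(4),"box",((s["position"]-O)@U).round(4),((s["position"]-O)@W).round(4),"q",s["qpos"].round(2),"F",s["contact_force"].round(2),"w",s["width"])
    print("shift tool mm",(R.T@(T-s["position"])*1000).round(1))
    y=R[:,1]; a=np.degrees(np.arctan2(y@W,y@U)) # angle of tool y in box frame
    print("tool axes\n",R.round(3)," tool-y angle in box deg",a, "turn about tool x for +W:",-((90-a+180)%360-180)," for -W:",-((-90-a+180)%360-180))
    return s
E
python3 -c "
from h import *
go(-.105,.03,.23)"
```

```text
clock 0.1 pos [0.2373 0.5233 0.2305] box -0.2166 0.688 q [ 1.02  0.28  1.51 -0.    1.36 -0.12] F [-0.06 -0.14  0.19] w 0.08555207972048076
shift tool mm [   1.2 -477.   466.8]
tool axes
 [[-0.001  0.413  0.911]
 [-0.001  0.911 -0.413]
 [-1.    -0.002 -0.   ]]  tool-y angle in box deg 55.2524133942018 turn about tool x for +W: -34.747586605798205  for -W: 145.2524133942018
```

Emit:
play_rows:
  plan:
    - [[0.65,0,-40,30,-3],[0.65,1,-477,467,-34.7],[0.65,1,-477,467,-34.7],[0.65,1,-477,467,-34.7],[0.65,1,-477,467,-34.7],[0.65,1,-477,467,-34.7],[0.65,1,-477,467,-34.7],[0.65,1,-477,467,-34.7],[0.65,1,-477,467,-34.7],[0.65,1,-477,467,-34.7],[0.65,1,-477,467,-34.7],[0.65,1,-477,467,-34.7]]

```text
clock: 1.3
position: [0.431, -0.0262, 0.2312]
ee_rot: [0.704, -0.064, 0.705, 0.063]
contact_force: [1.2, 0.2, 0.4]
width: 0.0299
```

The shifts are in metres and I gave millimetres. The per-row cap kept the motion to a safe direction and distance, so I'll use metres from here.

```bash
python3 -c "
from h import *
go(-.105,.03,.23)"
```

```text
clock 1.3 pos [ 0.431  -0.0262  0.2312] box -0.1247 0.1127 q [-0.22  0.06  1.78 -0.    1.3  -1.97] F [1.19 0.18 0.39] w 0.029941277392256483
shift tool mm [  1.3 -82.7  19.9]
tool axes
 [[-0.001 -0.178  0.984]
 [-0.001  0.984  0.178]
 [-1.    -0.001 -0.001]]  tool-y angle in box deg 89.92303122455189 turn about tool x for +W: -0.07696877544810832  for -W: 179.9230312245519
```

Emit:
play_rows:
  plan:
    - [[0.65,0.0,-0.045,0.015,0],[0.65,0.001,-0.083,0.02,0],[0.65,0.001,-0.083,0.02,0],[0.65,0.001,-0.083,0.02,0]]

```text
clock: 1.7
position: [0.465, -0.1046, 0.2296]
ee_rot: [0.703, -0.062, 0.705, 0.063]
contact_force: [-0.9, -0.5, -0.6]
width: 0.0299
```

```bash
python3 - <<'E'
from h import *
s=go(-.105,.03,.10)
im,d=manip.get_image("top");cv2.imwrite("pics/t1.png",im[:,:,::-1])
im,d=manip.get_image("scene");cv2.imwrite("pics/s1.png",im[:,:,::-1])
E
```

```text
clock 1.7 pos [ 0.465  -0.1046  0.2296] box -0.1054 0.0295 q [-0.37  0.13  1.7  -0.    1.31 -2.11] F [-0.9  -0.45 -0.63] w 0.029882491995782776
shift tool mm [129.6   0.4   0.7]
tool axes
 [[-0.003 -0.176  0.984]
 [ 0.     0.984  0.176]
 [-1.     0.001 -0.003]]  tool-y angle in box deg 89.80083870412929 turn about tool x for +W: -0.1991612958707094  for -W: 179.8008387041293
```

View pics/s1.png

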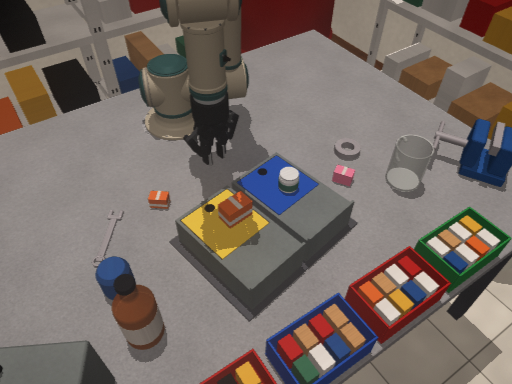

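The gripper hangs over the front of the yellow lid with its fingers near (205,150), and the carton is unmoved at (235,208). Next I lower the hand in front of the carton.

Emit:
play_rows:
  plan:
    - [[0.65,0.04,0,0,0],[0.65,0.08,0,0,0],[0.65,0.11,0,0,0],[0.65,0.13,0,0,0],[0.65,0.13,0,0,0]]

```text
clock: 2.3
position: [0.4616, -0.1006, 0.0977]
ee_rot: [0.701, -0.063, 0.707, 0.066]
contact_force: [-0.2, 0.6, 1.1]
width: 0.0296
```

```bash
python3 - <<'E'
from h import *
s=go(.0415,.03,.10)
im,d=manip.get_image("top");cv2.imwrite("pics/t2.png",cv2.resize(im[110:240,220:380,::-1],None,fx=5,fy=5))
im,d=manip.get_image("scene");cv2.imwrite("pics/s2.png",cv2.resize(im[120:300,130:330,::-1],None,fx=3.5,fy=3.5))
E
```

```text
clock 2.3 pos [ 0.4616 -0.1006  0.0977] box -0.1081 0.0339 q [-0.36  0.25  1.91 -0.    0.99 -2.11] F [-0.25  0.61  1.11] w 0.029557874213383427
shift tool mm [ -3.4  -4.1 149.5]
tool axes
 [[-0.008 -0.181  0.983]
 [ 0.003  0.983  0.181]
 [-1.     0.004 -0.008]]  tool-y angle in box deg 90.080581392744 turn about tool x for +W: 0.08058139274399423  for -W: -179.91941860725603
```

View pics/s2.png

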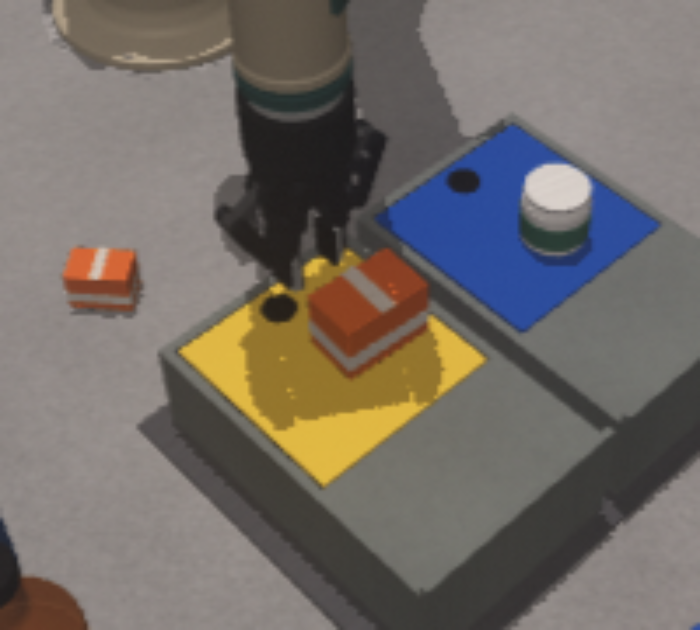

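View pics/t2.png

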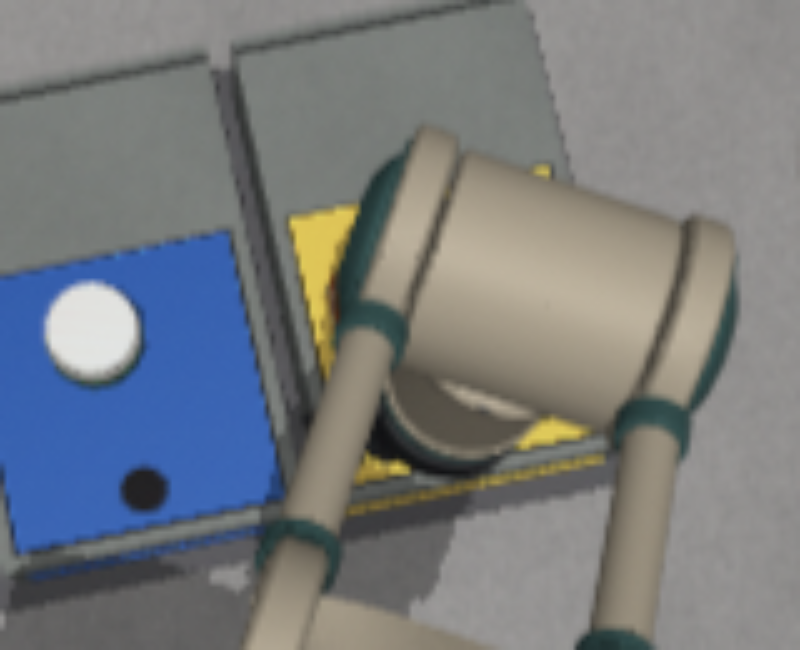

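The fingers stand in front of the carton, clear of the lid, near (300,280) in the scene crop. The carton is at (365,310). I'll push slowly along tool z, which is the box's x.

Emit:
play_rows:
  plan:
    - [[0.65,-0.003,-0.004,0.01,0],[0.65,-0.003,-0.004,0.02,0],[0.65,-0.003,-0.004,0.03,0],[0.65,-0.003,-0.004,0.04,0],[0.65,-0.003,-0.004,0.05,0],[0.65,-0.003,-0.004,0.06,0],[0.65,-0.003,-0.004,0.07,0],[0.65,-0.003,-0.004,0.08,0],[0.65,-0.003,-0.004,0.09,0],[0.65,-0.003,-0.004,0.1,0],[0.65,-0.003,-0.004,0.1,0]]

```text
clock: 3.5
position: [0.5655, -0.0878, 0.1033]
ee_rot: [0.704, -0.064, 0.704, 0.064]
contact_force: [0.3, -0.2, -1.0]
width: 0.0304
```

```bash
cat > m.py <<'E'
from h import *
import sys
tag=sys.argv[1]; tx,ty,tz=map(float,sys.argv[2:5])
s=go(tx,ty,tz)
for n in("scene","top"):
    im,d=manip.get_image(n)
    hsv=cv2.cvtColor(im,cv2.COLOR_RGB2HSV);H,S,V=[hsv[...,i].astype(int) for i in range(3)]
    sl=(slice(110,310),slice(130,380))
    P=pts(n,d,np.ones(d.shape,bool));P=P[np.abs(P[:,2]-.137)<.006]
    img=cv2.cvtColor(im,cv2.COLOR_RGB2HSV)
    ora=(((H>2)&(H<18)&(S>130)&(V>50)))
    P=pts(n,d,ora);B=np.c_[(P-O)@U,(P-O)@W,P[:,2]]
    B=B[(np.abs(B[:,0])<.14)&(np.abs(B[:,1])<.09)&(B[:,2]>.085)&(B[:,2]<.15)]
    T=B[B[:,2]>.131]
    if len(T)>20:
        r=cv2.minAreaRect((T[:,:2]*1000).astype(np.float32));print(n,"top face in box",[np.round(q,1) for q in r],"z",np.median(T[:,2]).round(4),"minmax",T.min(0).round(3),T.max(0).round(3))
    cv2.imwrite(f"pics/{n}_{tag}.png",cv2.resize(im[110:310,150:380,::-1],None,fx=2.9,fy=2.9,interpolation=cv2.INTER_CUBIC))
E
python3 m.py a .0415 .03 .1
```

```text
clock 3.5 pos [ 0.5655 -0.0878  0.1033] box -0.0036 0.0279 q [-0.28  0.37  1.7   0.    1.07 -2.03] F [ 0.28 -0.18 -0.98] w 0.03043761254793844
shift tool mm [ 3.3  2.1 45.1]
tool axes
 [[ 0.    -0.181  0.983]
 [ 0.     0.983  0.181]
 [-1.     0.     0.   ]]  tool-y angle in box deg 90.07597943007048 turn about tool x for +W: 0.07597943007047547  for -W: -179.92402056992955
scene top face in box [array([29.4, 29.1]), array([71.2, 47.1]), np.float64(89.8)] z 0.138 minmax [ 0.006 -0.007  0.131] [0.053 0.065 0.142]
top top face in box [array([33.9, 52.9]), array([ 7. , 36.2]), np.float64(62.2)] z 0.136 minmax [0.019 0.045 0.132] [0.051 0.063 0.139]
```

View pics/scene_a.png

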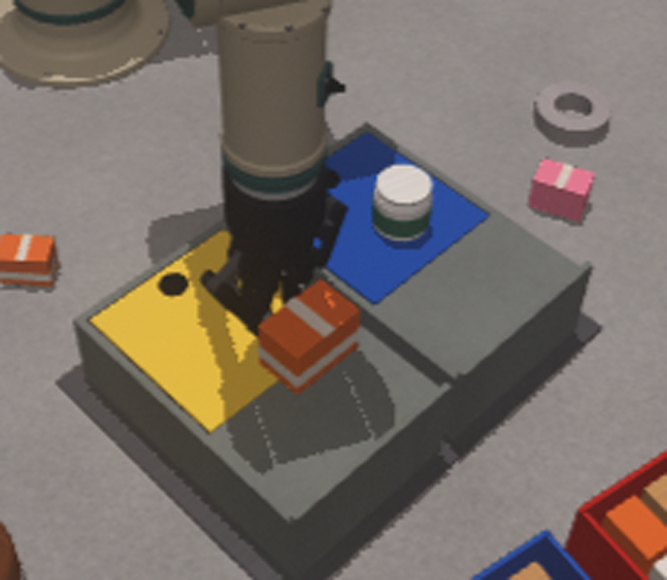

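The carton stands upright and square at (310,335), centred at about box x 29 mm, y 29 mm. It needs about 47 mm more to reach roughly 76 mm.

Emit:
play_rows:
  plan:
    - [[0.65,0.002,0.001,0.01,0],[0.65,0.002,0.001,0.02,0],[0.65,0.002,0.001,0.03,0],[0.65,0.002,0.001,0.039,0],[0.65,0.002,0.001,0.047,0],[0.65,0.002,0.001,0.047,0],[0.65,0.002,0.001,0.047,0]]

```text
clock: 4.3
position: [0.6099, -0.0782, 0.1009]
ee_rot: [0.703, -0.064, 0.705, 0.064]
contact_force: [-0.4, 0.7, 0.5]
width: 0.0301
```

```bash
python3 m.py b -.02 .028 .105
```

```text
clock 4.3 pos [ 0.6099 -0.0782  0.1009] box 0.0419 0.0293 q [-0.24  0.43  1.61 -0.    1.11 -1.99] F [-0.39  0.73  0.55] w 0.03014483363159157
shift tool mm [ -3.9  -1.2 -61.9]
tool axes
 [[-0.002 -0.181  0.983]
 [ 0.     0.983  0.181]
 [-1.     0.001 -0.002]]  tool-y angle in box deg 90.08190256844347 turn about tool x for +W: 0.08190256844346777  for -W: -179.91809743155653
scene top face in box [array([75.7, 29.4]), array([48.6, 71.8]), np.float64(1.4)] z 0.1371 minmax [ 0.051 -0.006  0.131] [0.1   0.065 0.141]
top top face in box [array([83.3, 59.4]), array([11.8, 31.9]), np.float64(69.8)] z 0.1357 minmax [0.069 0.049 0.132] [0.098 0.066 0.138]
```

View pics/scene_b.png

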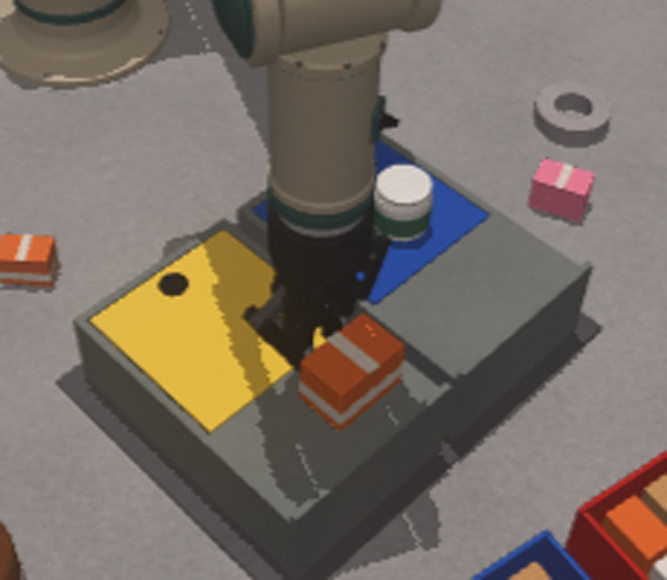

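The carton stands on the ledge at (350,375), centred at about x 76 mm, y 29 mm, and its nearest edge is more than 20 mm past the limit. I'll back off, rise, close the fingers and move over the spot.

Emit:
play_rows:
  plan:
    - [[0.65,-0.003,0,-0.03,0],[0.65,-0.004,0,-0.06,0],[0.65,-0.03,-0.005,-0.09,0],[0.9,-0.06,-0.015,-0.12,0],[1,-0.06,-0.029,-0.147,0],[1,-0.06,-0.029,-0.147,0],[1,-0.06,-0.029,-0.147,0],[1,-0.06,-0.029,-0.147,0],[1,-0.06,-0.029,-0.147,0]]

```text
clock: 5.3
position: [0.4708, -0.1329, 0.1609]
ee_rot: [0.703, -0.064, 0.705, 0.065]
contact_force: [1.1, -0.1, 0.6]
width: 0.0001
```

```bash
python3 m.py c -.105 .0 .095
```

```text
clock 5.3 pos [ 0.4708 -0.1329  0.1609] box -0.1048 0.0005 q [-0.42  0.2   1.79 -0.    1.15 -2.17] F [ 1.05 -0.1   0.63] w 0.00012493698272335882
shift tool mm [65.9 -0.6 -0. ]
tool axes
 [[-0.003 -0.182  0.983]
 [ 0.001  0.983  0.182]
 [-1.     0.001 -0.003]]  tool-y angle in box deg 90.11052798979883 turn about tool x for +W: 0.11052798979881118  for -W: -179.8894720102012
scene top face in box [array([76.9, 29.4]), array([45.9, 71. ]), np.float64(0.2)] z 0.137 minmax [ 0.054 -0.006  0.131] [0.1   0.065 0.141]
top top face in box [array([75.6, 31.3]), array([69.7, 45.9]), np.float64(89.9)] z 0.1358 minmax [ 0.053 -0.004  0.131] [0.099 0.066 0.14 ]
```

View pics/scene_c.png

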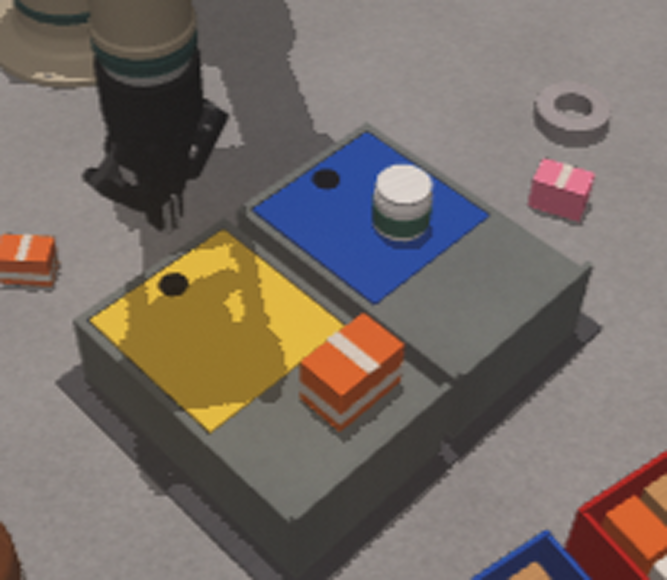

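The carton stands on the ledge at (350,370). The closed fingers hang above the black spot, which is at (173,284). Now the press, stepwise with force readings.

Emit:
play_rows:
  plan:
    - [[1,0.035,0,0,0],[1,0.06,0,0,0],[1,0.067,0,0,0],[1,0.07,0,0,0],[1,0.073,0,0,0],[1,0.076,0,0,0],[1,0.078,0,0,0],[1,0.078,0,0,0]]

```text
clock: 6.2
position: [0.4715, -0.1333, 0.0844]
ee_rot: [0.704, -0.065, 0.704, 0.064]
contact_force: [-0.2, 0.5, 4.9]
width: -0.0003
```

```bash
python3 -c "
from h import *
go(-.105,0,.081)"
```

```text
clock 6.2 pos [ 0.4715 -0.1333  0.0844] box -0.1041 0.0 q [-0.42  0.28  1.9  -0.    0.96 -2.17] F [-0.22  0.45  4.88] w -0.0003300626245277294
shift tool mm [ 3.4 -0.  -0.9]
tool axes
 [[-0.    -0.182  0.983]
 [-0.     0.983  0.182]
 [-1.    -0.    -0.   ]]  tool-y angle in box deg 90.11520191501431 turn about tool x for +W: 0.11520191501432464  for -W: -179.88479808498568
```

In contact with 4.9 N at z 0.0844, so 3.5 mm more gives about 6 mm of press.

Emit:
play_rows:
  plan:
    - [[1,0.002,0,0,0],[1,0.0035,0,0,0],[1,0.004,0,0,0],[1,0.004,0,0,0]]

```text
clock: 6.6
position: [0.4716, -0.1333, 0.0819]
ee_rot: [0.704, -0.065, 0.704, 0.064]
contact_force: [-2.6, 1.4, 5.7]
width: -0.0
```

Emit:
play_rows:
  plan:
    - [[1,0.002,0,0,0],[1,0.002,0,0,0],[1,-0.01,0,0,0],[1,-0.03,0,0,0],[1,-0.05,0,-0.005,0],[1,-0.07,0,-0.01,0],[1,-0.09,0,-0.02,0],[1,-0.12,0,-0.04,0],[1,-0.16,0,-0.06,0],[1,-0.2,0,-0.08,0],[1,-0.2,0,-0.08,0],[1,-0.2,0,-0.08,0]]

```text
clock: 7.8
position: [0.3932, -0.1481, 0.2835]
ee_rot: [0.706, -0.065, 0.703, 0.063]
contact_force: [-0.5, -0.6, -0.7]
width: -0.0003
```

```bash
python3 m.py d -.105 .0 .095
```

```text
clock 7.8 pos [ 0.3932 -0.1481  0.2835] box -0.1839 -0.0004 q [-0.53  0.01  1.7  -0.    1.43 -2.28] F [-0.53 -0.64 -0.73] w -0.0002691563154679847
shift tool mm [188.8   1.   78.1]
tool axes
 [[ 0.005 -0.181  0.983]
 [-0.003  0.983  0.181]
 [-1.    -0.004  0.004]]  tool-y angle in box deg 90.08041663505962 turn about tool x for +W: 0.0804166350596347  for -W: -179.91958336494037
scene top face in box [array([76.4, 29.7]), array([47.7, 71.2]), np.float64(0.5)] z 0.137 minmax [ 0.053 -0.006  0.131] [0.1   0.065 0.14 ]
top top face in box [array([75.3, 31.5]), array([69.6, 46.4]), np.float64(89.6)] z 0.1358 minmax [ 0.052 -0.003  0.131] [0.099 0.066 0.141]
```

View pics/scene_d.png

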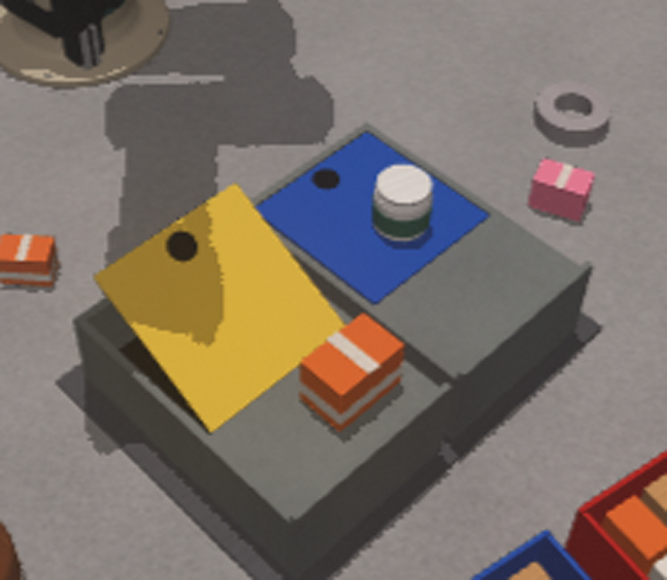

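The yellow lid is open, with its spot at (182,246). The carton on the ledge and the tin haven't moved. I'll let the lid settle and measure its angle.

Emit:
play_rows:
  plan:
    - [[1,0,0,0,0],[1,0,0,0,0],[1,0,0,0,0],[1,0,0,0,0],[1,0,0,0,0],[1,0,0,0,0],[1,0,0,0,0],[1,0,0,0,0],[1,0,0,0,0],[1,0,0,0,0]]

```text
clock: 8.9
position: [0.3926, -0.1474, 0.2813]
ee_rot: [0.704, -0.065, 0.704, 0.064]
contact_force: [0.3, -0.8, -0.1]
width: -0.0
```

```bash
python3 - <<'E'
from h import *
for k in range(3):
    im,d=manip.get_image("scene")
    hsv=cv2.cvtColor(im,cv2.COLOR_RGB2HSV);H,S,V=[hsv[...,i].astype(int) for i in range(3)]
    out=[]
    for lo,hi,off in((20,33,0),(105,128,.185)):
        m=cv2.erode(((H>lo)&(H<hi)&(S>140)&(V>60)).astype(np.uint8),np.ones((3,3)))>0
        P=pts("scene",d,m);b=np.c_[(P-O)@U,(P-O)@W,P[:,2]]
        b=b[(b[:,0]>-.15)&(b[:,0]<.03)&(np.abs(b[:,1]-off)<.08)&(b[:,2]<.2)&(b[:,2]>.07)]
        out.append(-np.arctan(np.polyfit(b[:,0],b[:,2],1)[0]))
    print("yellow, blue lid angle",np.round(out,3))
    m=(S<40)&(V>180);P=pts("scene",d,m);P=P[(np.abs(P[:,2]-.137)<.005)&(P[:,1]>0)&(P[:,1]<.13)]
    print("tin",P.mean(0).round(4))
f=np.load("pics/scene0.npz");im,d=f["im"],f["d"];hsv=cv2.cvtColor(im,cv2.COLOR_RGB2HSV).astype(int)
P=pts("scene",d,(hsv[...,1]<40)&(hsv[...,2]>180));P=P[(np.abs(P[:,2]-.137)<.005)&(P[:,1]>0)&(P[:,1]<.13)];print("tin0",P.mean(0).round(4))
E
```

```text
yellow, blue lid angle [0.512 0.003]
tin [0.5199 0.0709 0.1383]
yellow, blue lid angle [0.51  0.002]
tin [0.52   0.0708 0.1384]
yellow, blue lid angle [0.511 0.003]
tin [0.5199 0.0709 0.1384]
tin0 [0.5197 0.0711 0.1382]
```

```bash
python3 -c "
from rig import manip
print(manip.sign_off())"
```

```text
the job is handed in; nothing more can be done
None
```

I pushed the carton back onto the grey ledge with the partly closed fingertips. I then pressed the black spot about 5–6 mm with the fingers shut, and lifted the hand clear so the lid sprang open. The job is handed in at about 9 s on the robot's clock; no verdict is reported.

**Last checks:**
- **Carton:** it stands upright and square on the ledge at about box x 76 mm, y 30 mm, with its front edge at about 52 mm (the limit is 28 mm).
- **Yellow lid:** it rests steady at 0.51 rad.
- **Blue lid and tin:** the blue lid is shut, measured at 0.003 rad. The tin is within 1 mm of its start.
- **Robot:** it touches nothing, with the hand at z = 0.28 m. I did not measure the other table items, but the hand was not lowered near them.

**One slip:** in the first move I gave the shifts in millimetres instead of metres. The limit on how far the tool goes per row kept that move safe, and nothing was touched.

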